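# Close a pinion up in its transit pot

## Robot

A 6-joint arm with a two-finger parallel gripper is mounted at the origin on the work surface. World frame = base frame: x ahead of the robot, y to its left, z up, the work surface at z = 0. Lengths are in mm, angles in rad, forces in N, time in s.
With the tool pointing down it reaches from about 350 to 975 mm from the base axis. Payload 7.1 kg.
Tool frame: the origin (TCP) lies on the front face of the gripper's body, between the roots of the fingers; the fingertips stand 80 mm ahead of it and the grasp point (between the pads) lies 61 mm ahead of it; z points along the fingers, y is the line along which they close (so a half turn about z gives the same grasp; the last joint's range is limited). The gripper opens to 88 mm and grips with 3 to 60 N. Pads are 20 mm wide; open, the fingers measure 115 mm over their backs; the gripper's body (75 mm by 178 mm) begins 61 mm behind the grasp point.
Start: joints at [1.157, 0.423, 1.63, -0, 1.089, -0.019], TCP at [240.358, 576.917, 302.675] pointing down, gripper open.
Joint ranges: [-3, 3], [-0.9, 2.11], [0.09, 2.58], [-1.31, 4.45], [0.11, 2.69], [-2.54, 2.54]. Speed limits (rad/s): [2.39, 2.39, 3.01, 3.14, 3.14, 3.14].

## Interface

Orientations are given as a rotation vector (axis times angle).
In Python, from workcell import readout, vision, close_job gives the robot as it stands.
- The arm moves only by the tool servo_tool, never from a script. Its argument "plan" is a list that holds one entry, the list of rows, each a list of 7 numbers: the gripper command: -1 is fully open, 1 is shut, values between are in proportion, then the shift along the world's x, y, z in units of 40 mm (1.0 is 40 mm), then the turn, a rotation vector about the world's x, y, z in units of 5 degrees (1.0 is 5 degrees). A call has 1 to 5 rows; each row shifts and turns the commanded pose from where the row before left it; what a row does not reach is not made up. A row lasts 1/12 s, in which the tool goes at most 41.7 mm and 7.16 degrees, less where a joint would pass 70% of its speed; a pose out of reach is approached as far as the arm can. A call is refused whole if a number of a shift passes 1 or a number of a turn 1, either way. A call with a gripper value outside its range is refused whole. The fingers move at their own pace and stop on an object; the grip force is fixed at half the most. Time passes only in rows, so rows that do not move let the fingers close. It gives the time, the measured TCP pose, the force, the opening and the grip force at its end, in the units of the state.
- readout.get_obs(): the state, without advancing time (a new reading comes with each control period).
- vision.get_image(name): name is "scene" or "side" or "wrist"; returns the picture (420x560x3 uint8, red, green, blue); there is no depth.
- vision.camera_params(name): a dict with "fx", "fy", "cx", "cy" (pixels), "D" ([k1, k2, p1, p2, k3] as OpenCV has them; the pictures are not rectified), "rvec" (rotation vector, rad) and "tvec" (3), from world to camera coordinates, as OpenCV has them; the wrist camera has in their place "hand_eye" (4x4, takes a point from camera to tool coordinates, whose origin is the TCP and whose axes are the flange's). Camera axes: x right, y down, z forward; pixel columns grow to the right and rows downward; lengths in mm; the calibration is good to about 2 mm. A picture is of the moment at which its call begins: read the wrist's pose just before it. camera_params takes no time and is no camera call.
- close_job(): hands the job in; it is judged then, once.
The state is a dict: "t": time; "qpos": joint angles; "qvel": joint speeds; "joint_torque": joint torques, N m; "ee_pos": TCP position; "orientation": TCP orientation; "ft_force": force on the tool from outside, world axes, zero at the start; "moment": the same for the moment, N m; "width": finger opening in mm; "grasp_force": force on a finger pad.
Only numpy, scipy, OpenCV 4.12 (cv2) and the standard library are available. Lean on these libraries where they do the work, as an engineer would, in place of code of your own. Each camera call takes 0.05 s, during which the arm holds its last target. There are 200 camera calls.

## Task

Stand the pinion (the toothed wheel with the tall shaft) on its wheel in the transit pot, then put the lid on the pot and turn it until its two lugs drop into the slots of the rim, so that it lies fully down on the rim. Then swing the hinged steel bail over and down until it lies flat on the lid, let go, and leave the hub and the bearing standing nearby where they are.

Things in the scene. Friction and masses are not known exactly. Their poses are not given: they have to be found in the camera images.
- pinion: Steel pinion, standing on the bench: toothed wheel 68 mm in diameter and 28 mm high, above it a collar 38 mm in diameter up to 38 mm, then a plain round shaft 24 mm in diameter up to 80 mm. 0.5 to 0.8 kg. Origin at the centre of its underside, z up along the shaft. It may stand in any of three places, swapped with the hub and the bearing.
- hub: Bystander: plain steel hub, flange 68 mm in diameter and 12 mm high with a stub 36 mm in diameter up to 42 mm. Origin at the centre of its underside. Stays where it is.
- bearing: Bystander: steel bearing ring, 68 mm in diameter, bore 34 mm, 22 mm high. Origin at the centre of its underside. Stays where it is.
- pot: Round grey steel pot bolted to the bench, 116 mm outside, 92 mm inside; inner floor 20 mm and top of rim 120 mm above the bench. Origin on the bench at its axis, z up. The bail is hinged on its +y side on two posts 140 mm high at x = +-58, y = 100 mm.
- pot_mouth (a point): Centre of the pot's mouth, level with the rim's top. The rim ring (bore 88 mm, top 12 mm of the pot) has two opposite slots through it, 24 mm wide at the bore, open at the top. The line through them is turned from the pot's x axis by an unknown -0.5 to +0.5 rad that no reading gives: press the lid lightly and turn it until it drops 8 mm, or look at the rim from above.
- lid: Steel lid lying right way up on the bench, 0.28 to 0.42 kg: chamfered plug 82 mm in diameter from 0 to 14 mm above the origin, disc 114 mm in diameter from 14 to 22 mm, bar handle on top. Origin at the centre of the plug's underside, z up. Seated, it is 106 mm above the pot's origin; with its lugs still on top of the rim, 114 mm.
- lid_handle (a point): Middle of the lid's black upright bar handle, 44 mm above the lid's origin: 64 mm long along the lid's x, 14 mm thick, from 22 to 56 mm. Under the disc beyond the handle's two ends (45 to 56 mm from the axis) are two equal lugs 12 mm wide, 8 mm deep; a half turn makes no difference. They drop in when in line with the slots within about 0.12 rad.
- bail (a joint): Angle (rad) of the bail: 0 = level, lying on the seated lid; grows as it opens, up and over to the pot's +y side; starts open, 2.0 to 2.2. Stiff hinge: stays where it is left, needs about 4 N at its crossbar. If the lid is not fully down the bail stops on it, short of level.
- bail_hinge (a point): Middle of the bail's hinge axis, fixed on the pot: 132 mm above the bench, 100 mm from the pot's axis along its +y. The hinge axis runs along the pot's x.
- bail_bar (a point): Middle of the bail's crossbar: round steel bar 12 mm in diameter along the pot's x, 200 mm from the hinge; two flat legs 88 mm apart join it to the hinge and pass either side of the lid's handle. At angle a it is at x = 0, y = 0.100 - 0.200 cos a, z = 0.132 + 0.200 sin a (m) in the pot's frame. Can be pinched from above; it turns in the grip.
Mind the look-alikes: they are no part of the job. What is shaped like the lid but green or purple is not meant.

How it is judged:
By the outcome, as a careful person would: the job done as asked, in the order asked, and still so for the second after the job is handed in, with the robot touching nothing.
It also fails if it takes over 72 s, if anything falls off the work surface, if the arm or the gripper's body presses on something with over 40 N, if the wrist force passes 120 N, or if a joint passes its speed limit or range.

## Working session

There is one attempt and no reset: what is moved stays moved. The work goes in short steps, Python scripts to look and compute and a tool call to move; the robot and the scene stay as the last step left them, time stands still between calls to the robot, and variables do not carry over. Pictures are saved under pics/ and viewed, at most 10 in all, crops included, and the job is handed in when it is done.

Besides the shell and the picture viewer there is one more tool, called after "Request:" in YAML: its name, and indented under it one key for each argument. servo_tool: Moves the arm, as the interface text tells. Its arguments: {"type":"object","properties":{"plan":{"type":"array"}},"required":["plan"]}

```bash
mkdir -p pics; ls; python3 - <<'E'
from workcell import readout, vision
import cv2,numpy as np
print(readout.get_obs())
for n in("scene","side","wrist"):
    im=vision.get_image(n);cv2.imwrite(f"pics/{n}0.png",im[:,:,::-1]);print(n,vision.camera_params(n))
E
```

```text
pics
{'t': 0.0, 'qpos': array([ 1.15700163e+00,  4.23827472e-01,  1.63068128e+00, -4.28026296e-05,
        1.08858334e+00, -1.89995377e-02]), 'qvel': array([-1.31900960e-03,  4.77500333e-05,  2.77346386e-04,  6.83560002e-04,
       -4.69551176e-04, -7.78324427e-04]), 'joint_torque': array([-1.12520720e-03, -5.44618535e+01, -2.73666215e+01,  6.43422687e-02,
        2.27850740e-02, -1.10058850e-04]), 'ee_pos': array([240.19876883, 576.53662314, 301.91337234]), 'orientation': array([-6.16036564e-01, -3.08030970e+00,  2.31295510e-03]), 'ft_force': array([0.12976279, 0.39065779, 0.05644989]), 'moment': array([0.00363487, 0.00815973, 0.02539242]), 'grasp_force': 0.0, 'width': 87.8706165049481}
scene {'fx': 421.6661354131543, 'fy': 421.6661354131543, 'cx': 281.01725015506406, 'cy': 214.24746066160355, 'D': array([0.04054853, 0.        , 0.        , 0.        , 0.        ]), 'rvec': array([ 2.3996255 ,  0.82073223, -0.24267516]), 'tvec': array([-280.30271271, -199.75577099, 1187.66594206])}
side {'fx': 380.2089577048912, 'fy': 380.2089577048912, 'cx': 280.85736787205957, 'cy': 211.49028141494392, 'D': array([-0.04038444,  0.        ,  0.        ,  0.        ,  0.        ]), 'rvec': array([ 0.59326117, -2.6992895 ,  1.09438905]), 'tvec': array([346.21135142, 267.07222688, 653.36482203])}
wrist {'fx': 365.23265893429055, 'fy': 365.23265893429055, 'cx': 280.429806967992, 'cy': 208.25177309836604, 'D': array([-0.00584278,  0.        ,  0.        ,  0.        ,  0.        ]), 'hand_eye': array([[ 7.29073012e-04, -9.62145205e-01, -2.72536369e-01,
         7.46737441e+01],
       [ 9.99999651e-01,  5.90456137e-04,  5.90630223e-04,
         8.28207460e-01],
       [-4.07351265e-04, -2.72536705e-01,  9.62145300e-01,
        -8.15637027e+01],
       [ 0.00000000e+00,  0.00000000e+00,  0.00000000e+00,
         1.00000000e+00]])}
```

View pics/scene0.png

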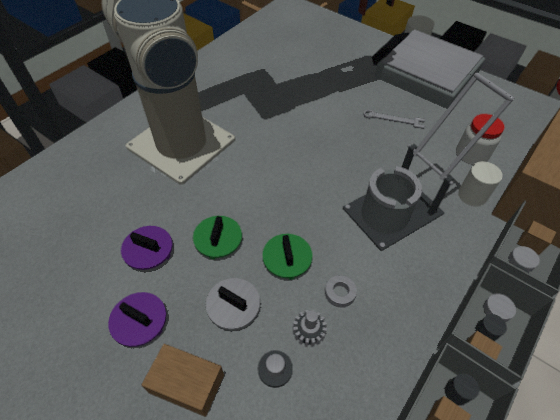

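View pics/side0.png

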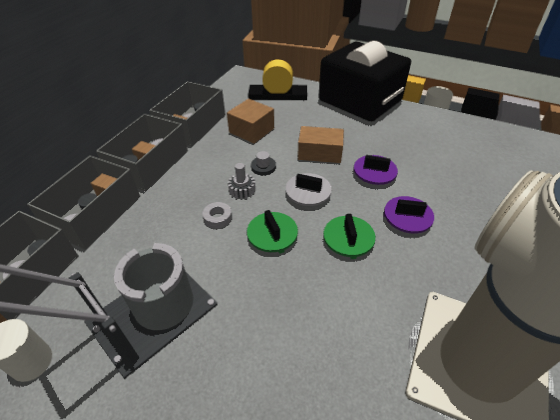

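View pics/wrist0.png

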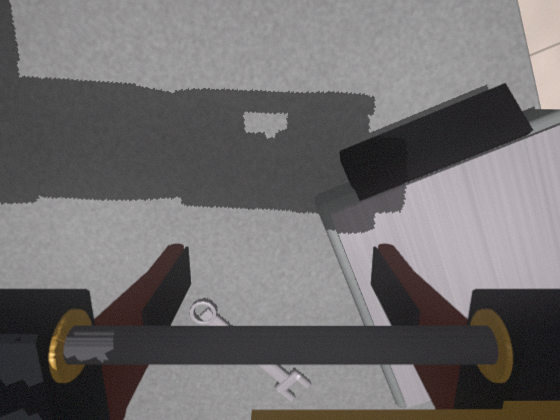

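The scene and side views show the following:

| Item | Scene px | Side px |
|---|---|---|
| Grey lid | (233,300) | (309,185) |
| Pinion shaft top | (310,316) | (240,166) |
| Bearing | (340,291) | – |
| Hub | (275,367) | – |
| Pot mouth | (395,187) | (150,268) |

The bail is open behind the pot. The wrist view shows only the bench and a spanner.

```bash
cat > h.py <<'E'
from workcell import readout, vision
import cv2,numpy as np
from scipy.spatial.transform import Rotation as R
def cam(n,obs=None):
    p=vision.camera_params(n);K=np.array([[p['fx'],0,p['cx']],[0,p['fy'],p['cy']],[0,0,1]])
    if n=='wrist':
        T=np.eye(4);T[:3,:3]=R.from_rotvec(obs['orientation']).as_matrix();T[:3,3]=obs['ee_pos'];T=T@p['hand_eye']
        return K,p['D'],T[:3,:3],T[:3,3]
    r=R.from_rotvec(p['rvec']).as_matrix();return K,p['D'],r.T,-r.T@p['tvec']
def rays(c,px):
    u=cv2.undistortPoints(np.array(px,float).reshape(-1,1,2),c[0],c[1])[:,0]
    d=np.c_[u,np.ones(len(u))]@c[2].T;return c[3],d/np.linalg.norm(d,axis=1)[:,None]
def plane(c,px,z):
    o,d=rays(c,px);return o+d*((z-o[2])/d[:,2])[:,None]
def proj(c,P):
    P=np.array(P,float).reshape(-1,3);rv=cv2.Rodrigues(c[2].T)[0];return cv2.projectPoints(P,rv,-c[2].T@c[3],c[0],c[1])[0][:,0]
def tri(c1,p1,c2,p2):
    (a,d),(b,e)=rays(c1,[p1]),rays(c2,[p2]);d=d[0];e=e[0]
    s=np.linalg.lstsq(np.c_[d,-e],b-a,rcond=None)[0];P,Q=a+s[0]*d,b+s[1]*e
    return (P+Q)/2,np.linalg.norm(P-Q)
def shot(name,n='wrist'):
    o=readout.get_obs();im=vision.get_image(n)[:,:,::-1].copy();cv2.imwrite(f'pics/{name}.png',im);return o,im,cam(n,o)
E
python3 - <<'E'
from h import *
np.set_printoptions(precision=1,suppress=True)
s,d=cam('scene'),cam('side')
for n,a,b in [('lidhandletop',(232,297),(309,182)),('pinion top',(311,316),(240,166)),('pot mouth',(395,187),(150,268)),('hinge posts a',(409,150),(81,281)),('bail corner',(477,76),(0,265)),('bearing',(341,288),(217,212)),('hub',(275,362),(263,157))]: print(n,*tri(s,a,d,b))
im=cv2.imread('pics/scene0.png');cv2.imwrite('pics/c1.png',np.hstack([cv2.resize(im[60:260,330:530],(400,400),interpolation=2), cv2.resize(cv2.imread('pics/side0.png')[220:380,60:220],(400,400),interpolation=2)]))
E
```

```text
lidhandletop [ 435.3 -276.4   41.7] 1.7925505359464409
pinion top [ 594.7 -223.3   77.5] 1.4216385365619144
pot mouth [574.9 128.8 116.2] 2.787667668180336
hinge posts a [579.2 211.6 182. ] 53.56553247233862
bail corner [603.2 297.  319.6] 20.545276879048302
bearing [ 599.2 -110.9   21.6] 2.54569465592318
hub [ 585.7 -324.5   36.5] 1.6861432546157753
```

View pics/c1.png

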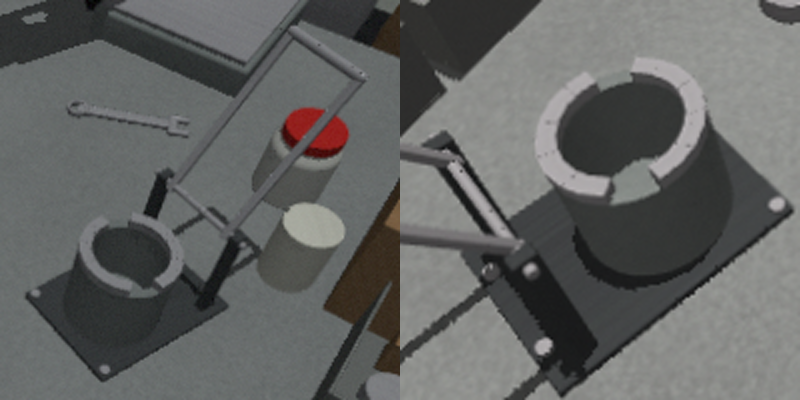

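In the crop, the post tops are at scene (412,147) and (445,177). The bail crossbar runs from (476,75) to (511,99). In the side view the rim slots are at about (145,251) and (155,293).

```bash
python3 - <<'E'
from h import *
np.set_printoptions(precision=1,suppress=True)
s,d=cam('scene'),cam('side')
print('posts',plane(s,[(412.5,147.5),(446,178)],140))
print('bar',plane(s,[(476.5,75),(511,98.5)],132+200*np.sin(2.1)))
print('slots side',plane(d,[(145.2,250.8),(154.8,292.8)],114))
# rim by bright mask ellipse
for n,c,box in(('scene',s,(360,160,425,225)),('side',d,(110,235,190,310))):
    im=cv2.imread(f'pics/{n}0.png');g=cv2.cvtColor(im,cv2.COLOR_BGR2GRAY)
    x0,y0,x1,y1=box;m=(g[y0:y1,x0:x1]>135).astype(np.uint8);
    pts=np.argwhere(m)[:,::-1]+[x0,y0]
    h=cv2.convexHull(pts.astype(np.int32));P=plane(c,h[:,0],120)[:,:2].astype(np.float32)
    print(n,len(pts),cv2.minEnclosingCircle(P),g[y0:y1:8,x0:x1:8] if len(pts)<50 else '')
E
```

```text
posts [[555.2 241.  140. ]
 [657.5 201.7 140. ]]
bar [[602.7 337.4 304.6]
 [686.3 307.4 304.6]]
slots side [[607.6 100.1 114. ]
 [535.6 164.5 114. ]]Traceback (most recent call last):
  File "<stdin>", line 12, in <module>
TypeError: 'NoneType' object is not subscriptable
```

Request:
servo_tool:
  plan:
    - [[-1,0.42,-0.94,0,0,0,-0.84],[-1,0.42,-0.94,0,0,0,-0.84],[-1,0.42,-0.94,0,0,0,-0.84],[-1,0.42,-0.94,0,0,0,-0.84],[-1,0.42,-0.94,0,0,0,-0.84]]

```text
t: 0.57
ee_pos: [324.5, 387.1, 302.4]
orientation: [-1.171, -2.915, 0.001]
ft_force: [0.3, -0.0, 0.2]
width: 87.7
grasp_force: 0.0
```

Request:
servo_tool:
  plan:
    - [[-1,0.42,-0.94,0,0,0,-0.84],[-1,0.42,-0.94,0,0,0,-0.84],[-1,0.42,-0.94,0,0,0,-0.84],[-1,0.42,-0.94,0,0,0,-0.84],[-1,0.42,-0.94,0,0,0,-0.84]]

```text
t: 0.98
ee_pos: [408.6, 199.0, 302.7]
orientation: [1.684, 2.652, 0.0]
ft_force: [-0.3, -0.1, -0.1]
width: 88.0
grasp_force: 0.0
```

Request:
servo_tool:
  plan:
    - [[-1,0.42,-0.94,0,0,0,-0.84],[-1,0.42,-0.94,0,0,0,-0.84],[-1,0.42,-0.94,0,0,0,-0.84],[-1,0.42,-0.94,0,0,0,-0.84],[-1,0.42,-0.94,0,0,0,-0.84]]

```text
t: 1.4
ee_pos: [492.7, 10.8, 302.7]
orientation: [2.139, 2.301, 0.0]
ft_force: [0.1, -0.2, -1.1]
width: 88.1
grasp_force: 0.0
```

Request:
servo_tool:
  plan:
    - [[-1,0.42,-0.94,0,0,0,-0.84],[-1,0.42,-0.94,0,0,0,-0.84],[-1,0.42,-0.94,0,0,0,-0.84],[-1,0.42,-0.94,0,0,0,-0.84],[-1,0.42,-0.94,0,0,0,-0.84]]

```text
t: 1.82
ee_pos: [576.6, -177.2, 302.5]
orientation: [-2.523, -1.872, 0.0]
ft_force: [0.9, 1.0, -0.1]
width: 88.1
grasp_force: 0.0
```

Request:
servo_tool:
  plan:
    - [[-1,0.42,-0.6,0,0,0,-0.84],[-1,0,0,0,0,0,0],[-1,0,0,0,0,0,0],[-1,0,0,0,0,0,0]]

```text
t: 2.15
ee_pos: [592.4, -198.5, 302.0]
orientation: [-2.584, -1.784, 0.001]
ft_force: [1.1, -0.3, -0.3]
width: 88.0
grasp_force: 0.0
```

```bash
python3 - <<'E'
from h import *
np.set_printoptions(precision=2,suppress=True)
o,im,c=shot('w1');print(o['t'],o['ee_pos'],o['orientation'],R.from_rotvec(o['orientation']).as_matrix()[:,1],o['qpos'])
print(proj(c,[(594.7,-223.3,80),(435.3,-276.4,56)]))
E
```

```text
2.15 [ 592.4  -198.46  302.01] [-2.58 -1.78  0.  ] [ 0.94 -0.35 -0.  ] [-0.34  0.42  1.63  0.    1.09  0.02]
[[293.42 221.58]
 [163.36 313.77]]
```

View pics/w1.png

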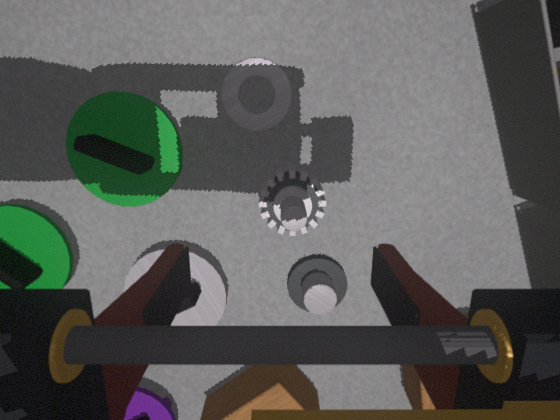

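The wrist view shows the pinion wheel centred at about (293,203.5), with the shaft top near (294,219). The hub is at (318,285) and the bearing at (257,95). The lid is partly hidden by the finger at (185,285).

```bash
python3 - <<'E'
from h import *
np.set_printoptions(precision=2,suppress=True)
o=readout.get_obs();c=cam('wrist',o)
im=cv2.imread('pics/w1.png')
print('wheel',plane(c,[(293,203.5)],28),'side/scene wheel', plane(cam('scene'),[(310,327)],28))
print('lid disc tri')
# lid from scene: handle dark mask & disc in scene/side
for n,(x0,y0,x1,y1) in(('scene',(200,275,268,332)),('side',(280,168,336,210))):
    g=cv2.imread(f'pics/{n}0.png')[y0:y1,x0:x1].max(2).astype(np.uint8)
    k=cv2.morphologyEx((g<40).astype(np.uint8),cv2.MORPH_OPEN,np.ones((2,2)))
    nn,l,st,ce=cv2.connectedComponentsWithStats(k);i=1+np.argmax(st[1:,4])
    pts=np.argwhere(l==i)[:,::-1]+[x0,y0];r=cv2.minAreaRect(pts.astype(np.int32));b=cv2.boxPoints(r)
    print(n,st[i],ce[i]+[x0,y0],r);print(b)
    w=np.argwhere(g>135)[:,::-1]+[x0,y0];P=plane(cam(n),cv2.convexHull(w.astype(np.int32))[:,0].astype(float),22)[:,:2].astype(np.float32)
    print(len(w),cv2.minEnclosingCircle(P))
E
```

```text
wheel [[ 596.79 -221.15   28.  ]] side/scene wheel [[ 598.31 -224.46   28.  ]]
lid disc tri
scene [ 20  13  28  24 309] [233.35 299.46] ((233.1617431640625, 299.39703369140625), (32.24173355102539, 10.118415832519531), 30.963754653930664)
[[216.74 295.44]
 [221.94 286.76]
 [249.59 303.35]
 [244.38 312.03]]
2 ((440.85955810546875, -310.0065612792969), 11.361188888549805)
side [ 18   7  25  18 317] [309.77 183.43] ((309.50732421875, 183.46585083007812), (25.632394790649414, 12.711431503295898), 12.094757080078125)
[[295.64 187.  ]
 [298.31 174.57]
 [323.37 179.94]
 [320.71 192.37]]
1621 ((435.4644470214844, -279.84539794921875), 103.96928405761719)
```

Request:
servo_tool:
  plan:
    - [[-1,0.09,-0.59,-0.375,0,0,0],[-1,0,0,-1,0,0,0],[-1,0,0,-1,0,0,0],[-1,0,0,-1,0,0,0],[-1,0,0,-1,0,0,0]]

```text
t: 2.62
ee_pos: [596.3, -221.1, 126.8]
orientation: [2.584, 1.786, 0.001]
ft_force: [0.3, -0.1, -0.6]
width: 87.8
grasp_force: 0.0
```

Request:
servo_tool:
  plan:
    - [[0,0,0,0,0,0,0],[1,0,0,0,0,0,0],[1,0,0,0,0,0,0],[1,0,0,0,0,0,0],[1,0,0,0,0,0,0]]

```text
t: 3.03
ee_pos: [598.3, -223.0, 130.9]
orientation: [2.582, 1.782, 0.004]
ft_force: [0.8, -0.6, 0.6]
width: 57.9
grasp_force: 0.0
```

Request:
servo_tool:
  plan:
    - [[1,0,0,0,0,0,0],[1,0,0,0,0,0,0],[1,0,0,0,0,0,0],[1,0,0,0,0,0,0]]

```text
t: 3.37
ee_pos: [596.9, -222.8, 128.2]
orientation: [2.586, 1.783, 0.001]
ft_force: [-0.1, -0.1, -0.4]
width: 31.1
grasp_force: 0.0
```

Request:
servo_tool:
  plan:
    - [[1,0,0,0,0,0,0],[1,0,0,0,0,0,0],[1,0,0,0,0,0,0],[1,0,0,0,0,0,0],[1,0,0,0.3,0,0,0]]

```text
t: 3.78
ee_pos: [594.8, -222.0, 137.3]
orientation: [-2.583, -1.781, 0.005]
ft_force: [-0.5, -0.2, -6.2]
width: 23.5
grasp_force: 30.0
```

Request:
servo_tool:
  plan:
    - [[1,0,0,0.9,0,0,0],[1,0,0,0.9,0,0,0],[1,0,0,0.9,0,0,0],[1,0,0,0.9,0,0,0],[1,0,0,0.3,0,0,0]]

```text
t: 4.2
ee_pos: [598.5, -223.3, 301.3]
orientation: [2.581, 1.78, 0.007]
ft_force: [1.6, -0.7, -5.2]
width: 23.5
grasp_force: 30.0
```

Request:
servo_tool:
  plan:
    - [[1,0,0.6,0,0,0,0],[1,-0.1,1,0,0,0,0],[1,-0.1,1,0,0,0,0],[1,-0.1,1,0,0,0,0],[1,-0.1,1,0,0,0,0]]

```text
t: 4.62
ee_pos: [579.5, -37.2, 294.1]
orientation: [-2.586, -1.782, 0.003]
ft_force: [1.7, 0.1, -5.5]
width: 23.8
grasp_force: 30.0
```

Request:
servo_tool:
  plan:
    - [[1,-0.1,0.9,0,0,0,0],[1,0,0.5,0,0,0,0],[1,0,0,0,0,0,0],[1,0,0,0,0,0,0],[1,0,0,0,0,0,0]]

```text
t: 5.03
ee_pos: [576.4, 17.1, 294.7]
orientation: [-2.585, -1.784, 0.002]
ft_force: [0.3, -0.0, -6.8]
width: 23.3
grasp_force: 30.0
```

```bash
python3 - <<'E'
from h import *
np.set_printoptions(precision=2,suppress=True)
o,im,c=shot('w2');print(o['t'],o['ee_pos'],o['orientation'],R.from_rotvec(o['orientation']).as_matrix()[:,1],o['qpos'])
print(proj(c,[(571,130,120)]))
E
```

```text
5.0333 [576.37  17.05 294.7 ] [-2.59 -1.78  0.  ] [ 0.93 -0.36 -0.  ] [ 0.01  0.36  1.74 -0.    1.04  0.37]
[[212.    59.87]]
```

View pics/w2.png

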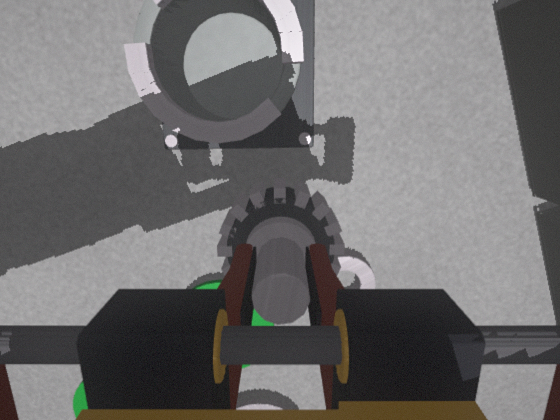

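The wrist view shows the pot rim centred at about (214,55): left edge near x=125, right edge near x=303, bottom near y=142. The base plate's edge is nearly parallel to the image rows.

```bash
python3 - <<'E'
from h import *
np.set_printoptions(precision=2,suppress=True)
o=readout.get_obs();c=cam('wrist',o)
P=plane(c,[(214,143),(124,46),(303.5,55)],120);print(P)
# circle through r=58 least squares
from scipy.optimize import least_squares
print(least_squares(lambda v:np.hypot(*(P[:,:2]-v).T)-58,[571,130]).x)
s=plane(c,[(172,141),(305,139)],14);print('bolts',s,np.arctan2(*(s[1]-s[0])[[1,0]]))
E
```

```text
[[550.92  79.66 120.  ]
 [521.25 157.68 120.  ]
 [628.33 111.07 120.  ]]
[574.12 132.84]
bolts [[491.61  93.08  14.  ]
 [614.19  48.54  14.  ]] -0.3485489509982282
```

Request:
servo_tool:
  plan:
    - [[1,-0.03,0.95,0,0,0,0],[1,-0.03,0.95,0,0,0,0],[1,-0.03,0.95,0,0,0,0],[1,0,0,0,0,0,0],[1,0,0,-0.6,0,0,0]]

```text
t: 5.5
ee_pos: [575.9, 132.7, 275.4]
orientation: [2.582, 1.784, 0.012]
ft_force: [1.6, 0.4, -6.0]
width: 23.8
grasp_force: 30.0
```

Request:
servo_tool:
  plan:
    - [[1,0,0,-0.7,0,0,0],[1,0,0,-0.7,0,0,0],[1,0,0,-0.7,0,0,0],[1,0,0,-0.5,0,0,0],[1,0,0,0,0,0,0]]

```text
t: 5.92
ee_pos: [570.9, 129.4, 163.2]
orientation: [-2.585, -1.78, 0.012]
ft_force: [-1.0, -0.9, -7.5]
width: 23.1
grasp_force: 30.0
```

Request:
servo_tool:
  plan:
    - [[1,0.02,0.02,-0.25,0,0,0],[1,0,0,-0.1,0,0,0],[1,0,0,0,0,0,0],[1,0,0,0,0,0,0]]

```text
t: 6.25
ee_pos: [574.6, 132.0, 154.6]
orientation: [2.586, 1.783, 0.002]
ft_force: [-0.7, -0.4, -6.1]
width: 23.6
grasp_force: 30.0
```

Request:
servo_tool:
  plan:
    - [[1,0,0,-0.1,0,0,0],[1,0,0,0,0,0,0],[1,0,0,0,0,0,0]]

```text
t: 6.5
ee_pos: [574.0, 132.2, 150.1]
orientation: [2.586, 1.784, 0.001]
ft_force: [-0.7, -0.3, -6.8]
width: 23.5
grasp_force: 30.0
```

Request:
servo_tool:
  plan:
    - [[1,0,0,-0.05,0,0,0],[1,0,0,0,0,0,0],[1,0,0,0,0,0,0]]

```text
t: 6.75
ee_pos: [574.3, 132.2, 148.0]
orientation: [2.586, 1.783, 0.001]
ft_force: [-1.1, 0.0, -3.2]
width: 23.5
grasp_force: 30.0
```

Request:
servo_tool:
  plan:
    - [[1,0,0,-0.03,0,0,0],[1,0,0,0,0,0,0],[1,0,0,0,0,0,0]]

```text
t: 7.0
ee_pos: [574.2, 132.2, 147.9]
orientation: [2.586, 1.783, 0.001]
ft_force: [-5.2, -1.4, 9.2]
width: 23.5
grasp_force: 30.0
```

Request:
servo_tool:
  plan:
    - [[0,0,0,0,0,0,0],[0,0,0,0,0,0,0],[0,0,0,0,0,0,0],[0,0,0,0,0,0,0],[0,0,0,0.3,0,0,0]]

```text
t: 7.42
ee_pos: [572.9, 131.9, 157.0]
orientation: [-2.585, -1.783, 0.005]
ft_force: [-0.3, -0.7, -0.6]
width: 43.8
grasp_force: 0.0
```

Request:
servo_tool:
  plan:
    - [[0,0,0,0.8,0,0,0],[0,0,0,0.9,0,0,0],[0,0,0,0.9,0,0,0],[0,0,0,0.8,0,0,0],[-1,0,0,0,0,0,0]]

```text
t: 7.83
ee_pos: [576.9, 132.8, 302.3]
orientation: [2.583, 1.781, 0.017]
ft_force: [0.7, 0.2, 0.1]
width: 47.4
grasp_force: 0.0
```

```bash
python3 - <<'E'
from h import *
np.set_printoptions(precision=3,suppress=True)
for n,px in(('scene',[(219.3,291.1),(247,307.7)]),('side',[(297,180.8),(322,186)])):
    P=plane(cam(n),px,42);v=P[1]-P[0];print(n,P.mean(0),np.arctan2(v[1],v[0]),np.linalg.norm(v))
s,d=cam('scene'),cam('side');print(tri(s,(219.3,291.1),d,(322,186)),tri(s,(247,307.7),d,(297,180.8)))
E
```

```text
scene [ 441.279 -278.695   42.   ] 0.10479181965805731 69.60266158912034
side [ 431.701 -272.345   42.   ] -3.0206441478685835 62.84127080852556
(array([ 403.296, -281.227,   36.472]), np.float64(2.444285356495601)) (array([ 469.646, -274.475,   34.037]), np.float64(8.193460371229465))
```

Request:
servo_tool:
  plan:
    - [[-1,-0.4,-0.94,0,0,0,-1],[-1,-0.4,-0.94,0,0,0,-1],[-1,-0.4,-0.94,0,0,0,-1],[-1,-0.4,-0.94,0,0,0,-1],[-1,-0.4,-0.94,0,0,0,-1]]

```text
t: 8.25
ee_pos: [492.9, -57.2, 294.9]
orientation: [2.913, 1.176, 0.001]
ft_force: [0.5, -0.8, -0.2]
width: 80.8
grasp_force: 0.0
```

Request:
servo_tool:
  plan:
    - [[-1,-0.4,-0.94,0,0,0,-1],[-1,-0.4,-0.94,0,0,0,-1],[-1,-0.4,-0.94,0,0,0,-1],[-1,-0.4,-0.94,0,0,0,-1],[-1,-0.4,-0.94,0,0,0,-1]]

```text
t: 8.67
ee_pos: [412.8, -245.5, 295.0]
orientation: [3.098, 0.517, 0.001]
ft_force: [0.7, -0.0, 0.1]
width: 87.9
grasp_force: 0.0
```

Request:
servo_tool:
  plan:
    - [[-1,-0.4,-0.94,0,0,0,-1],[-1,0,0,0,0,0,-1],[-1,0,0,0,0,0,-0.6],[-1,0,0,0,0,0,0],[-1,0,0,0,0,0,0]]

```text
t: 9.08
ee_pos: [397.8, -281.5, 294.7]
orientation: [3.137, 0.172, 0.0]
ft_force: [0.2, 0.3, 0.1]
width: 88.0
grasp_force: 0.0
```

```bash
python3 - <<'E'
from h import *
np.set_printoptions(precision=3,suppress=True)
o,im,c=shot('w3');y=R.from_rotvec(o['orientation']).as_matrix()[:,1];print(o['t'],o['ee_pos'],y,'yaw',np.arctan2(y[1],y[0]),o['qpos'])
print(proj(c,[(436,-276,56)]))
E
```

```text
9.0833 [ 397.777 -281.536  294.663] [ 0.109 -0.994  0.   ] yaw -1.461496928684437 [-0.64   0.232  1.935  0.     0.975  0.821]
[[279.849 148.34 ]]
```

View pics/w3.png

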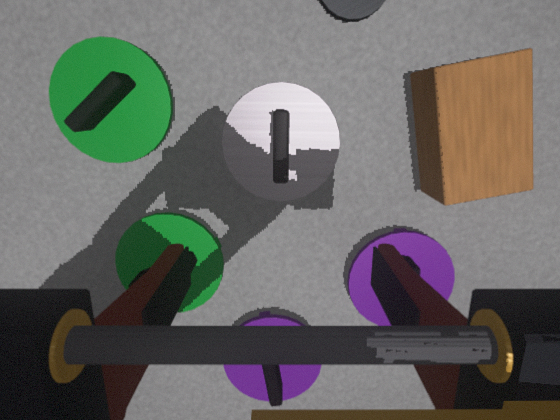

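The grey lid's disc is centred at about (281,141). Its handle runs from (282,110) to (281,183), vertical in the image, so the grip yaw is right.

```bash
python3 - <<'E'
from h import *
np.set_printoptions(precision=1,suppress=True)
o=readout.get_obs();c=cam('wrist',o)
print(plane(c,[(281,141)],22),plane(c,[(281.5,147.5)],52),o['ee_pos'])
E
```

```text
[[ 439.5 -276.4   22. ]] [[ 436.6 -277.1   52. ]] [ 398.  -281.3  294.6]
```

Request:
servo_tool:
  plan:
    - [[-1,0.5,0.06,-0.2,0,0,0],[-1,0.5,0.05,-0.6,0,0,0],[-1,0,0,-0.9,0,0,0],[-1,0,0,-0.9,0,0,0],[-1,0,0,-0.9,0,0,0]]

```text
t: 9.55
ee_pos: [438.9, -276.3, 153.5]
orientation: [3.136, 0.175, 0.002]
ft_force: [0.5, 0.6, -0.4]
width: 87.6
grasp_force: 0.0
```

Request:
servo_tool:
  plan:
    - [[-1,0,0,-0.9,0,0,0],[-1,0,0,-0.28,0,0,0],[-1,0,0,0,0,0,0],[-1,0,0,0,0,0,0],[-1,0,0,0,0,0,0]]

```text
t: 9.97
ee_pos: [439.0, -277.5, 109.0]
orientation: [3.135, 0.171, 0.003]
ft_force: [-0.3, 0.4, 0.1]
width: 88.2
grasp_force: 0.0
```

Request:
servo_tool:
  plan:
    - [[1,0,0,0,0,0,0],[1,0,0,0,0,0,0],[1,0,0,0,0,0,0],[1,0,0,0,0,0,0],[1,0,0,0,0,0,0]]

```text
t: 10.38
ee_pos: [438.1, -277.2, 107.8]
orientation: [3.137, 0.169, 0.001]
ft_force: [0.4, -0.8, 0.6]
width: 57.8
grasp_force: 0.0
```

Request:
servo_tool:
  plan:
    - [[1,0,0,0,0,0,0],[1,0,0,0,0,0,0],[1,0,0,0,0,0,0],[1,0,0,0,0,0,0],[1,0,0,0,0,0,0]]

```text
t: 10.8
ee_pos: [437.9, -277.1, 107.2]
orientation: [-3.137, -0.169, 0.0]
ft_force: [-0.2, 0.6, -0.4]
width: 24.7
grasp_force: 0.0
```

Request:
servo_tool:
  plan:
    - [[1,0,0,0,0,0,0],[1,0,0,0,0,0,0],[1,0,0,0,0,0,0],[1,0,0,0,0,0,0]]

```text
t: 11.13
ee_pos: [438.0, -277.1, 107.2]
orientation: [3.137, 0.169, 0.0]
ft_force: [1.3, -1.0, -1.4]
width: 14.0
grasp_force: 30.0
```

Request:
servo_tool:
  plan:
    - [[1,0,0,0.5,0,0,0],[1,0,0,0.9,0,0,0.5],[1,0,0,0.9,0,0,1],[1,0,0,0.9,0,0,1],[1,0,0,0.9,0,0,1]]

```text
t: 11.55
ee_pos: [437.2, -276.6, 272.3]
orientation: [-3.072, -0.651, 0.002]
ft_force: [-0.9, -1.3, -3.8]
width: 13.9
grasp_force: 30.0
```

Request:
servo_tool:
  plan:
    - [[1,0.2,0.3,0.9,0,0,1],[1,0.5,0.8,0.3,0,0,1],[1,0.54,0.83,0,0,0,1],[1,0.54,0.83,0,0,0,1],[1,0.54,0.83,0,0,0,1]]

```text
t: 11.97
ee_pos: [530.9, -131.9, 319.4]
orientation: [-2.86, -1.3, 0.0]
ft_force: [0.4, -0.3, -3.6]
width: 14.1
grasp_force: 30.0
```

Request:
servo_tool:
  plan:
    - [[1,0.54,0.83,0,0,0,1],[1,0.54,0.83,0,0,0,1],[1,0.54,0.83,0,0,0,1],[1,0.54,0.83,0,0,0,1],[1,0.54,0.83,0,0,0,1]]

```text
t: 12.38
ee_pos: [638.9, 34.4, 318.4]
orientation: [-2.509, -1.889, 0.002]
ft_force: [1.0, -1.0, -3.0]
width: 13.6
grasp_force: 30.0
```

Request:
servo_tool:
  plan:
    - [[1,0.53,0.74,0,0,0,1],[1,0.2,0.2,0,0,0,1],[1,0,0,0,0,0,1],[1,0,0,0,0,0,1],[1,0,0,0,0,0,1]]

```text
t: 12.8
ee_pos: [667.4, 70.7, 317.9]
orientation: [-2.04, -2.387, 0.003]
ft_force: [0.3, 0.6, -3.9]
width: 13.8
grasp_force: 30.0
```

Request:
servo_tool:
  plan:
    - [[1,0,0,0,0,0,1],[1,0,0,0,0,0,1],[1,0,0,0,0,0,1],[1,0,0,0,0,0,1],[1,0,0,0,0,0,1]]

```text
t: 13.22
ee_pos: [667.3, 70.1, 318.1]
orientation: [-1.476, -2.771, 0.002]
ft_force: [-0.6, -0.1, -3.9]
width: 14.1
grasp_force: 30.0
```

Request:
servo_tool:
  plan:
    - [[1,0,0,0,0,0,1],[1,0,0,0,0,0,1],[1,0,0,0,0,0,0],[1,0,0,0,0,0,0],[1,0,0,0,0,0,0]]

```text
t: 13.63
ee_pos: [667.7, 70.1, 318.7]
orientation: [-1.239, -2.886, 0.001]
ft_force: [-0.1, -0.8, -2.8]
width: 13.8
grasp_force: 30.0
```

```bash
python3 - <<'E'
from h import *
np.set_printoptions(precision=3,suppress=True)
o,im,c=shot('w4');y=R.from_rotvec(o['orientation']).as_matrix()[:,1];print(o['t'],o['ee_pos'],y,'yaw',np.arctan2(y[1],y[0]),o['qpos'])
print(proj(c,[(573,131,120)]))
E
```

```text
13.6333 [667.676  70.112 318.742] [ 0.725  0.689 -0.001] yaw 0.7598533718972547 [ 0.087  0.476  1.506  0.     1.161 -0.673]
[[242.136  55.134]]
```

View pics/w4.png

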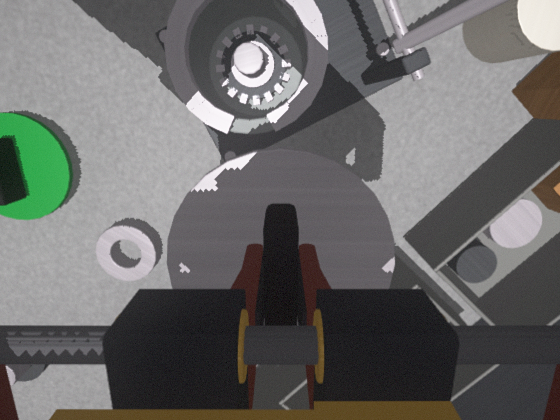

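The pinion stands upright in the pot, with its shaft at (250,58). The rim spans x=165–328, with its bottom at y≈133. A slot shows at about (248,126), between two lit rim pieces.

```bash
python3 - <<'E'
from h import *
from scipy.optimize import least_squares
np.set_printoptions(precision=2,suppress=True,linewidth=200)
o=readout.get_obs();c=cam('wrist',o)
P=plane(c,[(165,56),(328.5,48),(240,134),(246,134.5)],120);f=lambda P:least_squares(lambda v:np.hypot(*(P[:,:2]-v).T)-58,[571,130]).x
C=f(P);print(C,f(P[:2]),plane(c,[(249,48)],100))
a=np.arange(-1.6,0.2,0.05)
def prof(im,c,C,r,z,a):
    q=proj(c,np.c_[C[0]+r*np.cos(a),C[1]+r*np.sin(a),0*a+z]).round().astype(int)
    return [int(im[v,u].mean()) if 0<=v<420 and 0<=u<560 else -1 for u,v in q]
w=cv2.imread('pics/w4.png');s=cv2.imread('pics/side0.png');sc=cv2.imread('pics/scene0.png')
print('a',a)
for z in(120,): print('w',prof(w,c,C,51,z,a))
for nm,im in(('side',s),('scene',sc)):
    for C2 in((573,130),):
        print(nm,prof(im,cam(nm),C2,51,120,a));print(nm,'opp',prof(im,cam(nm),C2,51,120,a+np.pi))
E
```

```text
[573.83 134.72] [573.93 134.62] [[570.38 138.71 100.  ]]
a [-1.6  -1.55 -1.5  -1.45 -1.4  -1.35 -1.3  -1.25 -1.2  -1.15 -1.1  -1.05 -1.   -0.95 -0.9  -0.85 -0.8  -0.75 -0.7  -0.65 -0.6  -0.55 -0.5  -0.45 -0.4  -0.35 -0.3  -0.25 -0.2  -0.15 -0.1  -0.05  0.
  0.05  0.1   0.15]
w [226, 242, 242, 243, 244, 244, 246, 246, 247, 247, 248, 111, 189, 190, 185, 186, 188, 190, 190, 109, 190, 97, 99, 245, 250, 238, 143, 107, 107, 107, 108, 109, 108, 108, 109, 108]
side [172, 172, 173, 172, 173, 173, 171, 172, 172, 170, 171, 159, 143, 141, 139, 143, 142, 140, 141, 142, 147, 140, 144, 146, 167, 172, 172, 171, 170, 170, 166, 171, 170, 170, 170, 171]
side opp [135, 170, 171, 171, 171, 172, 172, 171, 171, 170, 118, 67, 128, 135, 134, 134, 135, 135, 134, 134, 135, 88, 149, 173, 172, 171, 171, 171, 171, 172, 172, 171, 169, 164, 173, 173]
scene [126, 126, 124, 125, 125, 122, 126, 125, 123, 124, 126, 120, 100, 100, 100, 100, 46, 51, 55, 54, 48, 57, 56, 80, 113, 125, 123, 125, 123, 123, 123, 123, 123, 123, 125, 125]
scene opp [126, 124, 125, 124, 125, 124, 121, 125, 125, 126, 99, 108, 107, 105, 105, 106, 108, 103, 104, 102, 104, 110, 126, 125, 127, 124, 125, 124, 121, 121, 121, 127, 125, 124, 125, 126]
```

```bash
python3 - <<'E'
from h import *
o=readout.get_obs();c=cam('wrist',o);z=o['ee_pos'][2]-107.2+22
print(z,(R.from_rotvec(o['orientation']).as_matrix().T@(plane(c,[(281,149),(167,253),(396,253)],z)-o['ee_pos']).T).T.round(1), o['ee_pos'])
E
```

```text
233.6997167751884 [[ 55.7   1.   85.2]
 [  4.9 -55.   85.2]
 [  4.9  57.6  85.2]] [667.74156034  70.07203028 318.89971678]
```

Request:
servo_tool:
  plan:
    - [[1,-0.78,0.52,0,0,0,0.35],[1,-0.78,0.52,0,0,0,0],[1,-0.78,0.53,0,0,0,0],[1,0,0,-0.7,0,0,0],[1,0,0,-0.8,0,0,0]]

```text
t: 14.1
ee_pos: [574.4, 134.5, 261.6]
orientation: [1.188, 2.903, 0.006]
ft_force: [0.7, 0.6, -4.2]
width: 13.7
grasp_force: 30.0
```

Request:
servo_tool:
  plan:
    - [[1,0,0,-0.6,0,0,0],[1,0,0,0,0,0,0],[1,0,0,0,0,0,0],[1,0,0,0,0,0,0],[1,0,0,0,0,0,0]]

```text
t: 14.52
ee_pos: [575.6, 133.0, 237.2]
orientation: [1.191, 2.904, 0.003]
ft_force: [-0.1, 0.1, -3.6]
width: 13.8
grasp_force: 30.0
```

```bash
cat > st.py <<'E'
from h import *
o=readout.get_obs();y=R.from_rotvec(o['orientation']).as_matrix()[:,1];print(o['t'],o['ee_pos'].round(1),'yaw',np.arctan2(y[1],y[0]).round(3),o['ft_force'].round(1))
E
python3 st.py
```

```text
14.5167 [575.6 133.  237.2] yaw 0.792 [-0.1  0.1 -3.6]
```

Request:
servo_tool:
  plan:
    - [[1,-0.03,0,-0.2,0,0,0],[1,0,0,0,0,0,0],[1,0,0,0,0,0,0]]

```text
t: 14.77
ee_pos: [573.0, 132.8, 227.3]
orientation: [-1.192, -2.907, 0.0]
ft_force: [-0.1, 0.1, -3.3]
width: 14.0
grasp_force: 30.0
```

Request:
servo_tool:
  plan:
    - [[1,0,0,-0.1,0,0,0],[1,0,0,0,0,0,0],[1,0,0,0,0,0,0]]

```text
t: 15.02
ee_pos: [573.1, 132.9, 223.1]
orientation: [-1.191, -2.907, 0.0]
ft_force: [1.0, -0.0, -2.1]
width: 13.5
grasp_force: 30.0
```

Request:
servo_tool:
  plan:
    - [[1,0,0,-0.08,0,0,0],[1,0,0,0,0,0,0],[1,0,0,0,0,0,0]]

```text
t: 15.27
ee_pos: [573.0, 132.9, 219.8]
orientation: [-1.191, -2.907, 0.0]
ft_force: [0.2, 0.2, -3.5]
width: 14.1
grasp_force: 30.0
```

Already below the lug-on-rim height (221) with no contact force; keep going.

Request:
servo_tool:
  plan:
    - [[1,0,0,-0.08,0,0,0],[1,0,0,0,0,0,0],[1,0,0,0,0,0,0]]

```text
t: 15.52
ee_pos: [573.0, 132.9, 216.6]
orientation: [-1.191, -2.907, 0.0]
ft_force: [-0.5, 0.4, -3.4]
width: 14.2
grasp_force: 30.0
```

Request:
servo_tool:
  plan:
    - [[1,0,0,-0.06,0,0,0],[1,0,0,0,0,0,0],[1,0,0,0,0,0,0]]

```text
t: 15.77
ee_pos: [573.1, 132.9, 214.3]
orientation: [-1.191, -2.907, 0.0]
ft_force: [-0.4, -0.1, -3.8]
width: 14.1
grasp_force: 30.0
```

Request:
servo_tool:
  plan:
    - [[1,0,0,-0.03,0,0,0],[1,0,0,0,0,0,0],[1,0,0,0,0,0,0]]

```text
t: 16.02
ee_pos: [573.2, 132.9, 213.3]
orientation: [1.191, 2.907, 0.0]
ft_force: [0.1, -0.2, -3.3]
width: 13.7
grasp_force: 30.0
```

Request:
servo_tool:
  plan:
    - [[1,0,0,-0.03,0,0,0],[1,0,0,0,0,0,0],[1,0,0,-0.02,0,0,0],[1,0,0,0,0,0,0],[1,0,0,0,0,0,0]]

```text
t: 16.43
ee_pos: [573.2, 132.9, 213.2]
orientation: [1.191, 2.907, 0.0]
ft_force: [-6.0, -0.4, 14.2]
width: 14.4
grasp_force: 30.0
```

```bash
python3 - <<'E'
from h import *
C=np.array([574,132.5]);th=-0.35;X=np.array([np.cos(th),np.sin(th)]);Y=np.array([-X[1],X[0]])
def bar(a,x=0): return np.r_[C+x*X+Y*(100-200*np.cos(a)),132+200*np.sin(a)]
c=cam('scene');p=np.array([494,86.8])
for a in np.arange(1.95,2.26,.05): print(a.round(2),bar(a).round(1),proj(c,[bar(a),bar(a,-44),bar(a,44)]).round(0).tolist())
E
```

```text
1.95 [633.7 296.  317.8] [[486.0, 86.0], [469.0, 74.0], [503.0, 98.0]]
2.0 [636.8 304.6 313.9] [[488.0, 86.0], [471.0, 74.0], [506.0, 98.0]]
2.05 [639.9 313.1 309.5] [[490.0, 86.0], [474.0, 74.0], [508.0, 98.0]]
2.1 [642.9 321.3 304.6] [[492.0, 86.0], [476.0, 75.0], [510.0, 98.0]]
2.15 [645.8 329.3 299.4] [[494.0, 87.0], [478.0, 76.0], [511.0, 99.0]]
2.2 [648.6 337.  293.7] [[496.0, 88.0], [479.0, 77.0], [513.0, 100.0]]
2.25 [651.4 344.5 287.6] [[497.0, 89.0], [481.0, 78.0], [514.0, 101.0]]
```

Request:
servo_tool:
  plan:
    - [[-0.3,0,0,0,0,0,0],[-0.3,0,0,0,0,0,0],[-0.3,0,0,0,0,0,0],[-0.3,0,0,0,0,0,0],[-0.3,0,0,0,0,0,0]]

```text
t: 16.85
ee_pos: [573.2, 133.0, 211.2]
orientation: [1.191, 2.907, 0.0]
ft_force: [-0.3, -0.1, -0.1]
width: 44.1
grasp_force: 0.0
```

Request:
servo_tool:
  plan:
    - [[-0.3,0,0,0.4,0,0,0],[-0.3,0,0,0.6,0,0,0],[-1,0,0,0.9,0,0,0],[-1,0,0,1,0,0,0],[-1,0,0,1,0,0,0]]

```text
t: 17.27
ee_pos: [572.7, 132.8, 368.3]
orientation: [-1.191, -2.906, 0.001]
ft_force: [1.1, -0.4, 0.4]
width: 73.6
grasp_force: 0.0
```

Request:
servo_tool:
  plan:
    - [[-1,0,0,1,0,0,0.9],[-1,0,0,0,0,0,1],[-1,0,0,0,0,0,1],[-1,0,0,0,0,0,1],[-1,0,0,0,0,0,1]]

```text
t: 17.68
ee_pos: [573.1, 132.9, 407.5]
orientation: [0.541, 3.094, 0.0]
ft_force: [-0.1, 0.5, 0.7]
width: 87.7
grasp_force: 0.0
```

```bash
python3 st.py; python3 - <<'E'
from h import *
o,im,c=shot('side1','side');o,im2,c2=shot('scene1','scene')
print(proj(c,[(574,132.5,120),(644.5,326,301.5)]).round(),proj(c2,[(574,132.5,128)]).round())
cv2.imwrite('pics/c2.png',np.hstack([cv2.resize(im[180:340,60:220],(390,390)),cv2.resize(im2[60:240,340:520],(390,390))]))
E
```

```text
17.6833 [573.1 132.9 407.5] yaw 1.225 [-0.1  0.5  0.7]
[[148. 268.]
 [-46. 278.]] [[396. 183.]]
```

View pics/c2.png

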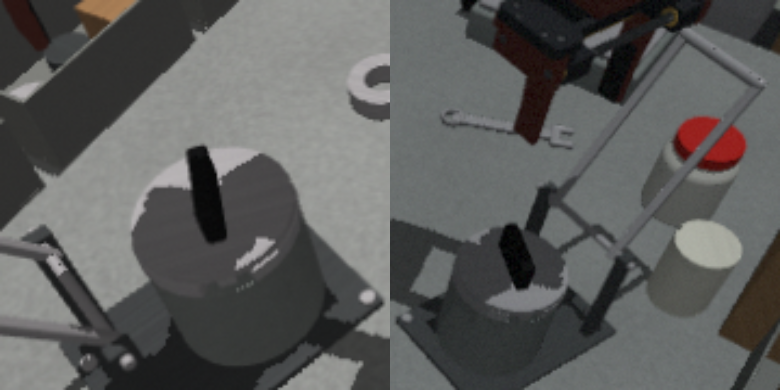

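The lid lies flat on the rim, and the bail is still open at about 2.13 rad.

Request:
servo_tool:
  plan:
    - [[-1,0.36,0.96,0.05,0,0,0],[-1,0.36,0.96,0,0,0,0],[-1,0.36,0.96,0,0,0,0],[-1,0.36,0.96,0,0,0,0],[-1,0.36,0.96,0,0,0,0]]

```text
t: 18.2
ee_pos: [645.6, 326.7, 409.0]
orientation: [-0.553, -3.092, 0.0]
ft_force: [0.6, 0.3, 0.2]
width: 87.9
grasp_force: 0.0
```

Request:
servo_tool:
  plan:
    - [[-1,0,0,0,0,0,0],[-1,0,0,-0.4,0,0,0],[-1,0,0,-0.4,0,0,0],[-1,0,0,-0.4,0,0,0],[-1,0,0,0,0,0,0]]

```text
t: 18.62
ee_pos: [643.8, 324.3, 357.0]
orientation: [-0.55, -3.088, 0.006]
ft_force: [-0.4, -0.3, -0.7]
width: 87.6
grasp_force: 0.0
```

Request:
servo_tool:
  plan:
    - [[1,0,0,0,0,0,0],[1,0,0,0,0,0,0],[1,0,0,0,0,0,0],[1,0,0,0,0,0,0],[1,0,0,0,0,0,0]]

```text
t: 19.03
ee_pos: [645.4, 324.9, 362.4]
orientation: [0.548, 3.092, 0.002]
ft_force: [-0.4, 0.1, -0.2]
width: 57.9
grasp_force: 0.0
```

```bash
python3 st.py; python3 - <<'E'
from h import *
o,im,c=shot('w5');print(proj(c,[(644.5,326,301.5)]).round(),o['width'])
E
```

```text
19.0333 [645.4 324.9 362.4] yaw 1.22 [-0.4  0.1 -0.2]
[[280. 282.]] 57.94174340783553
```

View pics/w5.png

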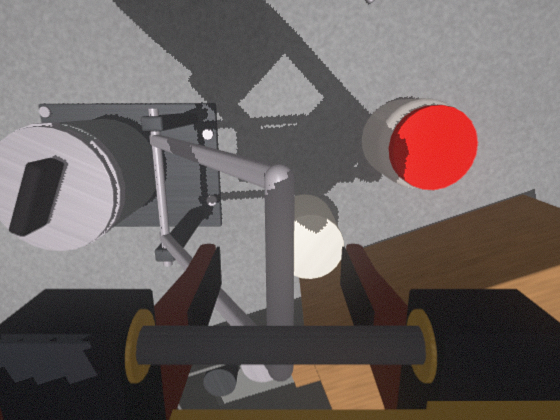

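The bar runs vertically at x≈280, centred between the fingers. Finish the pinch and compute the arc.

Request:
servo_tool:
  plan:
    - [[1,0,0,0,0,0,0],[1,0,0,0,0,0,0],[1,0,0,0,0,0,0],[1,0,0,0,0,0,0],[1,0,0,0,0,0,0]]

```text
t: 19.5
ee_pos: [645.2, 324.9, 361.3]
orientation: [0.547, 3.094, -0.0]
ft_force: [-0.3, 0.4, -0.5]
width: 20.9
grasp_force: 0.0
```

Request:
servo_tool:
  plan:
    - [[1,0,0,0,0,0,0],[1,0,0,0,0,0,0],[1,0,0,0,0,0,0],[1,0,0,0,0,0,0]]

```text
t: 19.83
ee_pos: [645.1, 324.9, 361.2]
orientation: [-0.547, -3.093, 0.0]
ft_force: [-0.7, -0.5, 0.3]
width: 11.2
grasp_force: 30.0
```

```bash
python3 st.py; python3 - <<'E'
from h import *
th=-0.35;Y=np.array([-np.sin(th),np.cos(th)]);o=readout.get_obs()
l=(o['ee_pos'][:2]-[574,132.5])@Y;a0=np.arccos((100-l)/200);print(l,a0,'bar z by a0',132+200*np.sin(a0),o['ee_pos'][2]-61)
A=np.linspace(a0,0,31);y=100-200*np.cos(A);z=200*np.sin(A)
d=np.c_[np.diff(y)[:,None]*Y,np.diff(z)]/40
print(d.round(2).tolist())
E
```

```text
19.8333 [645.1 324.9 361.2] yaw 1.22 [-0.7 -0.5  0.3]
205.10947089582896 2.1241546800469493 bar z by a0 302.15286987882075 300.1673443403668
[[-0.11, -0.29, 0.18], [-0.11, -0.3, 0.15], [-0.11, -0.31, 0.13], [-0.12, -0.32, 0.11], [-0.12, -0.32, 0.08], [-0.12, -0.33, 0.06], [-0.12, -0.33, 0.03], [-0.12, -0.33, 0.01], [-0.12, -0.33, -0.02], [-0.12, -0.33, -0.04], [-0.12, -0.33, -0.07], [-0.12, -0.32, -0.09], [-0.11, -0.31, -0.12], [-0.11, -0.31, -0.14], [-0.11, -0.3, -0.16], [-0.1, -0.28, -0.18], [-0.1, -0.27, -0.2], [-0.09, -0.26, -0.22], [-0.09, -0.24, -0.24], [-0.08, -0.23, -0.26], [-0.08, -0.21, -0.28], [-0.07, -0.19, -0.29], [-0.06, -0.17, -0.31], [-0.05, -0.15, -0.32], [-0.05, -0.13, -0.33], [-0.04, -0.1, -0.34], [-0.03, -0.08, -0.34], [-0.02, -0.06, -0.35], [-0.01, -0.04, -0.35], [-0.0, -0.01, -0.35]]
```

Request:
servo_tool:
  plan:
    - [[1,-0.11,-0.29,0.18,0,0,0],[1,-0.11,-0.3,0.15,0,0,0],[1,-0.11,-0.31,0.13,0,0,0],[1,-0.12,-0.32,0.11,0,0,0],[1,-0.12,-0.32,0.08,0,0,0]]

```text
t: 20.25
ee_pos: [622.4, 262.5, 388.8]
orientation: [0.547, 3.091, 0.003]
ft_force: [3.9, 3.8, 1.1]
width: 11.2
grasp_force: 30.0
```

Request:
servo_tool:
  plan:
    - [[1,-0.12,-0.33,0.06,0,0,0],[1,-0.12,-0.33,0.03,0,0,0],[1,-0.12,-0.33,0.01,0,0,0],[1,-0.12,-0.33,-0.02,0,0,0],[1,-0.12,-0.33,-0.04,0,0,0]]

```text
t: 20.67
ee_pos: [597.9, 195.8, 389.2]
orientation: [0.548, 3.093, 0.0]
ft_force: [2.4, 1.2, 4.2]
width: 11.2
grasp_force: 30.0
```

```bash
cat >> st.py <<'E'
th=-0.35;Y=np.array([-np.sin(th),np.cos(th)]);X=np.array([np.cos(th),np.sin(th)]);l=(o['ee_pos'][:2]-[574,132.5])@Y
print('pot y',l,'x',(o['ee_pos'][:2]-[574,132.5])@X,'bar z',o['ee_pos'][2]-61,'r',np.hypot(100-l,o['ee_pos'][2]-193),'a',np.arctan2(o['ee_pos'][2]-193,100-l))
E
python3 st.py
```

```text
20.6667 [597.9 195.8 389.2] yaw 1.22 [2.4 1.2 4.2]
pot y 67.639743823473 x 0.7334763901435153 bar z 328.18042903216764 r 198.83145353554053 a 1.4073169222446955
```

Tracking the arc with small forces.

Request:
servo_tool:
  plan:
    - [[1,-0.12,-0.33,-0.07,0,0,0],[1,-0.12,-0.32,-0.09,0,0,0],[1,-0.11,-0.31,-0.12,0,0,0],[1,-0.11,-0.31,-0.14,0,0,0],[1,-0.11,-0.3,-0.16,0,0,0]]

```text
t: 21.08
ee_pos: [574.7, 133.2, 364.7]
orientation: [-0.547, -3.092, 0.001]
ft_force: [2.7, 2.5, 0.4]
width: 11.1
grasp_force: 30.0
```

Request:
servo_tool:
  plan:
    - [[1,-0.1,-0.28,-0.18,0,0,0],[1,-0.1,-0.27,-0.2,0,0,0],[1,-0.09,-0.26,-0.22,0,0,0],[1,-0.09,-0.24,-0.24,0,0,0],[1,-0.08,-0.23,-0.26,0,0,0]]

```text
t: 21.5
ee_pos: [556.2, 82.5, 320.2]
orientation: [-0.547, -3.092, 0.0]
ft_force: [0.3, 5.0, -1.3]
width: 11.2
grasp_force: 30.0
```

```bash
python3 st.py
```

```text
21.5 [556.2  82.5 320.2] yaw 1.22 [ 0.3  5.  -1.3]
pot y -53.04422447790438 x 0.37103550867189633 bar z 259.2237381903754 r 199.01862778437695 a 0.6935296351615711
```

Request:
servo_tool:
  plan:
    - [[1,-0.08,-0.21,-0.28,0,0,0],[1,-0.07,-0.19,-0.29,0,0,0],[1,-0.06,-0.17,-0.31,0,0,0],[1,-0.05,-0.15,-0.32,0,0,0],[1,-0.05,-0.13,-0.33,0,0,0]]

```text
t: 21.92
ee_pos: [544.0, 49.0, 258.9]
orientation: [-0.548, -3.092, -0.001]
ft_force: [2.3, 9.1, -0.7]
width: 11.6
grasp_force: 30.0
```

Request:
servo_tool:
  plan:
    - [[1,-0.04,-0.1,-0.34,0,0,0],[1,-0.03,-0.08,-0.34,0,0,0],[1,-0.02,-0.06,-0.35,0,0,0],[1,-0.01,-0.04,-0.3,0,0,0],[1,0,0,0,0,0,0]]

```text
t: 22.33
ee_pos: [540.3, 38.9, 204.5]
orientation: [-0.548, -3.092, -0.003]
ft_force: [2.9, 11.6, -4.5]
width: 11.1
grasp_force: 30.0
```

```bash
python3 st.py
```

```text
22.3333 [540.3  38.9 204.5] yaw 1.22 [ 2.9 11.6 -4.5]
pot y -99.50314703607057 x 0.4887641874941803 bar z 143.53032361860292 r 199.83606791579368 a 0.05773097452509894
```

Request:
servo_tool:
  plan:
    - [[1,0.02,0.04,-0.15,0,0,0],[1,0,0,0,0,0,0],[1,0,0,0,0,0,0]]

```text
t: 22.58
ee_pos: [540.4, 39.1, 200.0]
orientation: [-0.546, -3.091, 0.002]
ft_force: [-2.3, -2.8, -3.0]
width: 11.0
grasp_force: 30.0
```

Request:
servo_tool:
  plan:
    - [[1,0,0,-0.1,0,0,0],[1,0,0,0,0,0,0],[1,0,0,0,0,0,0]]

```text
t: 22.83
ee_pos: [540.5, 39.0, 196.7]
orientation: [-0.547, -3.091, 0.002]
ft_force: [-4.1, -4.4, -2.5]
width: 10.9
grasp_force: 30.0
```

Request:
servo_tool:
  plan:
    - [[1,0,0,-0.05,0,0,0],[1,0,0,0,0,0,0],[1,0,0,0,0,0,0]]

```text
t: 23.08
ee_pos: [540.5, 39.0, 195.1]
orientation: [-0.547, -3.091, 0.002]
ft_force: [-4.9, -4.5, -0.6]
width: 11.4
grasp_force: 30.0
```

Request:
servo_tool:
  plan:
    - [[1,0,0,-0.05,0,0,0],[1,0,0,0,0,0,0],[1,0,0,0,0,0,0]]

```text
t: 23.33
ee_pos: [540.5, 39.0, 194.8]
orientation: [-0.547, -3.092, 0.002]
ft_force: [-10.5, -5.6, 18.1]
width: 11.1
grasp_force: 30.0
```

Request:
servo_tool:
  plan:
    - [[1,0,0,-0.05,0,0,0],[1,0,0,0,0,0,0],[1,0,0,0,0,0,0]]

```text
t: 23.58
ee_pos: [541.1, 38.8, 194.2]
orientation: [-0.546, -3.093, 0.002]
ft_force: [-13.2, -6.5, 29.6]
width: 11.0
grasp_force: 30.0
```

Request:
servo_tool:
  plan:
    - [[1,0,0,-0.04,0,0,0],[1,0,0,0,0,0,0],[1,0,0,0,0,0,0]]

```text
t: 23.83
ee_pos: [541.8, 38.5, 193.4]
orientation: [0.546, 3.092, -0.002]
ft_force: [-15.2, -8.8, 35.6]
width: 11.2
grasp_force: 30.0
```

Request:
servo_tool:
  plan:
    - [[0.35,0,0,0.03,0,0,0],[0.35,0,0,0,0,0,0],[0.35,0,0,0,0,0,0],[0.35,0,0,0,0,0,0],[0.35,0,0,0,0,0,0]]

```text
t: 24.25
ee_pos: [541.6, 39.9, 190.6]
orientation: [-0.547, -3.093, -0.0]
ft_force: [-0.1, 0.3, 0.2]
width: 28.1
grasp_force: 0.0
```

Request:
servo_tool:
  plan:
    - [[0.35,0,0,0.3,0,0,0],[0.35,0,0,0.5,0,0,0],[0.35,0,0,0.8,0,0,0],[0.35,0,0,0.8,0,0,0],[0.35,0,0,0.8,0,0,0]]

```text
t: 24.67
ee_pos: [541.2, 39.8, 320.7]
orientation: [-0.547, -3.093, 0.0]
ft_force: [0.4, 1.0, 0.3]
width: 28.7
grasp_force: 0.0
```

Request:
servo_tool:
  plan:
    - [[0.35,-0.4,-0.6,0.6,0,0,0],[0.35,-0.4,-0.6,0.6,0,0,0],[0.35,0,0,0,0,0,0],[0.35,0,0,0,0,0,0],[0.35,0,0,0,0,0,0]]

```text
t: 25.08
ee_pos: [509.5, -8.1, 367.0]
orientation: [0.548, 3.093, 0.001]
ft_force: [-0.1, -0.2, -0.8]
width: 28.7
grasp_force: 0.0
```

```bash
python3 st.py; python3 - <<'E'
from h import *
o,im,c=shot('side2','side')
th=-0.35;X=np.array([np.cos(th),np.sin(th)]);Y=np.array([-X[1],X[0]]);C=np.array([574,132.5])
g=im.mean(2)
# vertical profile through the bar in the side view, compared with predictions by angle
for x in(-25,25):
    for a in(0,.04,.08):
        p=np.r_[C+x*X+Y*(100-200*np.cos(a)),132+200*np.sin(a)];print(x,a,proj(c,[p,p+[0,0,6],p-[0,0,6]]).round(1).tolist())
    u,v=proj(c,[np.r_[C+x*X-100*Y,132]])[0].round().astype(int);print(v-14,g[v-14:v+14,u].astype(int))
E
```

```text
25.0833 [509.5  -8.1 367. ] yaw 1.22 [-0.1 -0.2 -0.8]
pot y -154.20639581855013 x -12.369043130102773 bar z 305.9616719852165 r 308.03174348587754 a 0.6001332181887098
-25 0 [[201.7, 240.3], [201.1, 238.2], [202.2, 242.5]]
-25 0.04 [[200.9, 237.5], [200.3, 235.3], [201.4, 239.7]]
-25 0.08 [[200.0, 234.7], [199.4, 232.5], [200.5, 236.9]]
226 [161 160 162 161 157 158 163 163 161 158 115  75  78  80  79  81  82  80
  82 113 130  97  77  75  78  80  76  74]
25 0 [[185.6, 225.8], [184.9, 223.7], [186.1, 228.0]]
25 0.04 [[184.7, 223.0], [184.1, 220.8], [185.3, 225.1]]
25 0.08 [[183.6, 220.2], [183.0, 217.9], [184.3, 222.4]]
212 [156 156 153 154 158 154 149 154 161 161 157 179 179 187 179 168 151 128
 107 148 161 162 164 163 159 157 161 160]
```

```bash
python3 -c "
from workcell import close_job
print(close_job())"
```

```text
the job is handed in; nothing more can be done
None
```

The job is handed in at about 25 s of the 72 s allowed: the pinion stands in the pot, the lid dropped fully into its slots, the bail lies level on it to within about 0.02 rad by the side camera, the gripper is clear, and the hub and bearing were not touched.

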